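Shut the bead drawer and snap the stop cap onto its stud

ROBOT

A 7-joint arm with a two-finger parallel gripper is mounted at the origin on the work surface. World frame = base frame: x ahead of the robot, y to its left, z up, the work surface at z = 0. Lengths are in m, angles in rad, forces in N, time in s.
With the tool pointing down it reaches from about 0.425 to 0.975 m from the base axis. Payload 16.7 kg.
Tool frame: the origin (TCP) lies midway between the tips of the shut fingers; the grasp point (between the pads) lies arm.tcp_to_grasp behind it (arm.tcp_to_grasp is the distance from the TCP to the grasp point, in m); z points along the fingers, x is the direction in which the jaws open and shut, and the axes are right-handed (so a half turn about z gives the same grasp; the last joint's range is limited). The gripper opens to 85 mm and grips with 20 to 120 N. Pads are 22 mm wide; open, the fingers measure 114 mm over their backs; the gripper's body (76 mm by 85 mm) begins 54 mm behind the grasp point. The pads swing forward as they close: fully open they stand 13 mm farther back than shut.
Start: joints at [1.067, 0.426, 0.074, 1.606, -0.034, 1.111, -0.067], TCP at [0.234, -0.633, 0.198] pointing down, gripper open.
Joint ranges: [-2.85, 2.85], [-0.5, 2.14], [-1.23, 1.37], [0.21, 2.46], [-1.02, 4.16], [0.16, 2.05], [-2.73, 2.73]. Speed limits (rad/s): [1.89, 1.89, 2.39, 2.39, 3.01, 3.01, 3.01].

INTERFACE

Orientations are given as [roll, pitch, yaw] about the fixed x, y, z axes, in that order (R = Rz(yaw) Ry(pitch) Rx(roll)).
In Python, from plant import arm gives the robot as it stands.
- The arm moves only by the shell command python3 -m jog 'ROWS' [FORCE]. ROWS is JSON, a list that holds one entry, the list of rows, each a list of 5 numbers: the finger opening in cm, from 0 to 8.54, then the shift along the world's x, y, z in cm, then the turn about the world's z in degrees. In form: [[[grip, x, y, z, spin], ...]]. A call has 1 to 20 rows; each row shifts and turns the commanded pose from where the row before left it; what a row does not reach is not made up. A row lasts 1/10 s, in which the tool goes at most 50 mm and 8.59 degrees, less where a joint would pass 70% of its speed; a pose out of reach is approached as far as the arm can. A call with a gripper value outside its range is refused whole. The fingers move at their own pace and stop on an object; FORCE is the grip in N (left out, the last holds). Time passes only in rows, so rows that do not move let the fingers close. It gives the time, the measured TCP pose, the force and the opening at its end, in the units of the state.
- arm.state(): the state, without advancing time (a new reading comes with each control period).
- arm.camera(name): name is "scene" or "top" or "wrist"; returns (picture, depth): 480x640x3 uint8, red, green, blue; 480x640 float32, m along the optical axis (not along the pixel's ray), 0 where there is no reading.
- arm.camera_model(name): a dict with "K" (3x3 intrinsics, pixels), "D" ([k1, k2, p1, p2, k3] as OpenCV has them; the pictures are not rectified), "rvec" (rotation vector, rad) and "tvec" (3), from world to camera coordinates, as OpenCV has them; the wrist camera has in their place "T_tool_cam" (4x4, takes a point from camera to tool coordinates, whose origin is the TCP and whose axes are the tool frame's). Camera axes: x right, y down, z forward; pixel columns grow to the right and rows downward; lengths in m; the calibration is good to about 2 mm. A picture is of the moment at which its call begins: read the wrist's pose just before it. camera_model takes no time and is no camera call.
- arm.hand_in(): hands the job in, once; it reports no verdict.
The state is a dict: "t": time; "joint_pos": joint angles; "joint_vel": joint speeds; "joint_torque": joint torques, N m; "tcp_pos": TCP position; "ee_rot": TCP orientation; "wrist_force": force on the tool from outside, world axes, zero at the start; "wrist_torque": the same for the moment, N m; "opening": finger opening in m.
Only numpy, scipy, OpenCV 4.12 (cv2) and the standard library are available. Lean on these libraries where they do the work, as an engineer would, in place of code of your own. Each camera call takes 0.05 s, during which the arm holds its last target.

TASK

Secure the bead chest for carrying: push its open drawer fully home until it clicks into its catch, then take the metal snap cap from the cork mat and press it onto the stud in front of the drawer until it clicks, and keep pressing firmly after the click. Finish while still holding the cap pressed down hard on its seat with the gripper; do not let go. Leave the other things where they stand.

Things in the scene. Friction and masses are not known exactly. Their poses are not given: they have to be found in the camera images.
- chest: low wooden bead chest with one drawer, fixed, 190 mm wide (y), flat roof 74 mm high. Origin on the table under the carcass, +x to the back, -x the way the drawer opens, z up. Carcass x -75 to +85 mm; shut drawer's front face at x = -85 mm. An 8 mm high plinth reaches forward to x = -137 mm and carries the stud at x = -106 mm, y = 0. The open drawer hangs over the stud and hides it
- drawer (a joint): how far the drawer is out, m: 0 = home against its stop, up to 0.10. It slides along the chest's x axis with about 1 N of friction; over the last 9 mm a sprung catch resists with up to about 10 N, then from about 3 mm pulls the drawer in and holds it at 0
- drawer_front (a point): centre of the drawer's flat front face, moving with it, 45.5 mm above the table. The face is 186 mm wide and spans heights 27 to 64 mm. Two brass knobs 15 mm across stick out 15 mm at 65 mm either side of this point; between them it is bare. Push it towards the chest's +x
- stud_foot (a point): middle of the rubber seat's top face, 10 mm above the table, 21 mm in front of the shut drawer's face, axes as the chest's. From here an upright steel post 13 mm thick rises 14 mm, its tip tapering to 8 mm; four spring-loaded balls stand out to 22 mm across, 6.5 mm above the seat
- stud_seat: the round black rubber seat disc under the stud, 35 mm across, 2 mm thick, fixed; the cap's rim lands on its top face. Origin under its centre, on the plinth
- cap: aluminium snap cap, mouth down on the 3 mm cork mat, 45 g; the only stepped piece there. Hollow skirt 34 mm across up to 16 mm, solid grip knob 24 mm across from 16 to 31 mm. Origin at the centre of its underside. Mouth 18 mm across. Lip meets the balls 9.5 mm above the seat; force peaks at 10 to 12 N near 7.5 mm, drops with a click near 6 mm, then it drops to the seat
- tin: bystander: low round lidded tin, plain metal, 44 mm across, 19 mm high; origin at the centre of its underside
- spool: bystander: wooden spool standing on end, 30 mm across the flanges, 38 mm high; origin at the centre of its underside
- jar_a: bystander: glass jar with metal lid, 48 mm across, 65 mm high; origin under its centre
- jar_b: bystander: glass jar with metal lid, 56 mm across, 55 mm high; origin under its centre
- findings: bystander: clear open box of beads, 100 x 75 x 30 mm; origin under its centre
- bangle: bystander: brass bangle lying flat, 66 mm across, 10 mm high; origin at the centre of its underside
- pliers: bystander: pliers lying flat, about 150 mm long, 11 mm high; origin near the pivot
There are look-alikes about, which are no part of the job. What is shaped like the cap but pink is not meant.

How it is judged:
On the way, in this order (a step that is already met when the one before it is completed fails the run):
1. the drawer is fully home in its catch (value of joint drawer below 0.003 m), for 0.3 s.
2. the cap is snapped down onto the stud, with the drawer still home (value of joint drawer below 0.003 m and z of cap in the frame of stud_foot between -0.003 and 0.0025 m and horizontal distance between cap and stud_foot below 0.004 m and angle between cap's own z axis and vertical below 0.12 rad), for 0.2 s.
At the end, for the whole second after the job is handed in: The drawer is home (within 3 mm); the cap sits snapped on the stud, upright (0.12 rad), centred within 4 mm, its rim within 2.5 mm of the seat; the gripper's fingers are still on the cap (over 3 N) and press it onto the rubber seat with more than 5 N through the last second (all of step 2 and contact force between cap and stud_seat above 5 N and contact force between the fingers and cap above 3 N); the arm keeps its last pose, push and grip.
It fails at once if a bystander is shifted by more than 40 mm (distance of any of tin, spool, jar_a, jar_b, findings, bangle, pliers from where it was at the start of the episode above 0.04 m).
It also fails if it takes over 48 s, if anything falls off the work surface, if the arm or the gripper's body presses on something with over 40 N, if the wrist force passes 120 N, or if a joint passes its speed limit or range.

## Working session

There is one attempt and no reset: what is moved stays moved. The work goes in short steps, Python scripts to look and compute and a shell command to move; the robot and the scene stay as the last step left them, time stands still between calls to the robot, and variables do not carry over. Pictures are saved under pics/ and viewed, and the job is handed in when it is done.

```bash
mkdir -p pics; ls
python3 - <<'E'
from plant import arm
import cv2
print(arm.state(), arm.tcp_to_grasp)
for n in ("scene","top"):
    p,d=arm.camera(n); cv2.imwrite(f"pics/{n}0.png",p[:,:,::-1]); import numpy as np; np.savez(f"/tmp/{n}0.npz",p=p,d=d)
    print(arm.camera_model(n))
print(arm.camera_model("wrist"))
E
```

```text
pics
{'t': 0.0, 'joint_pos': array([ 1.06649231,  0.4267204 ,  0.0738432 ,  1.6066094 , -0.03410602,
        1.11078504, -0.06712046]), 'joint_vel': array([-1.05332741e-03, -8.50118828e-04, -7.81748625e-04,  2.71813039e-04,
       -4.41453978e-05,  4.50398777e-04, -6.25882349e-04]), 'joint_torque': array([-8.97770697e-04, -9.49824286e+01,  3.76027733e+00, -4.63520443e+01,
        1.92301552e-02,  1.00777307e-02,  4.86999522e-05]), 'tcp_pos': array([ 0.2343211 , -0.63254768,  0.19711707]), 'ee_rot': array([ 3.14150847e+00,  1.26024139e-03, -1.21604022e+00]), 'wrist_force': array([ 0.54125323, -0.41908885,  0.17442962]), 'wrist_torque': array([0.00264359, 0.02215583, 0.00659545]), 'opening': 0.08528446080760532} 0.0187
{'K': array([[559.35413991,   0.        , 310.17937293],
       [  0.        , 559.35413991, 243.85725848],
       [  0.        ,   0.        ,   1.        ]]), 'D': array([0.02972808, 0.        , 0.        , 0.        , 0.        ]), 'rvec': array([ 2.23379903,  0.74569722, -0.34812347]), 'tvec': array([-0.46579639, -0.16893979,  1.47243361])}
{'K': array([[503.91954589
[... 218 characters left out ...]
c': array([ 2.1887538 , -2.14847876,  0.17764006]), 'tvec': array([0.01039217, 0.55225298, 1.00137312])}
{'K': array([[334.53106167,   0.        , 320.19534591],
       [  0.        , 334.53106167, 237.54775726],
       [  0.        ,   0.        ,   1.        ]]), 'D': array([-0.06437157,  0.        ,  0.        ,  0.        ,  0.        ]), 'T_tool_cam': array([[ 9.99999780e-01, -6.58315254e-04,  8.24751404e-05,
        -2.24036842e-04],
       [ 5.97391852e-04,  9.47510937e-01,  3.19722798e-01,
        -8.34288314e-02],
       [-2.88624492e-04, -3.19722678e-01,  9.47511122e-01,
        -1.76034768e-01],
       [ 0.00000000e+00,  0.00000000e+00,  0.00000000e+00,
         1.00000000e+00]])}
```

View pics/scene0.png

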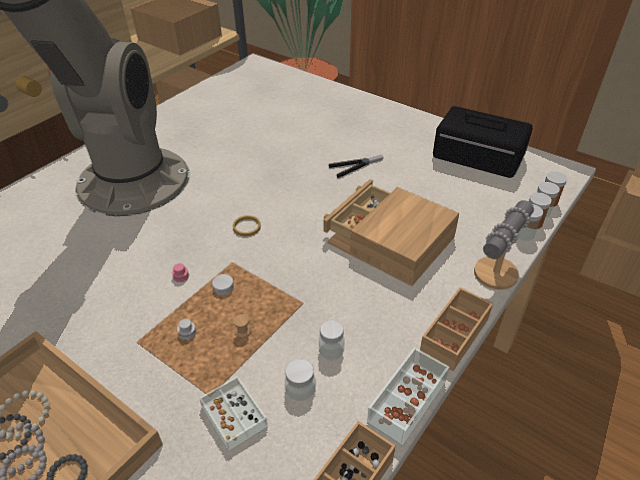

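View pics/top0.png

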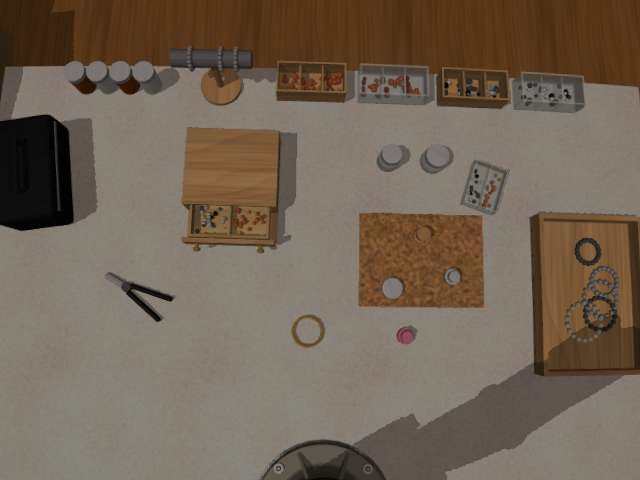

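The top view shows the chest at about (232,185) with its drawer open toward the bottom and knobs at (197,247) and (261,249). The stepped cap is on the mat at about (453,277), the tin at (392,288), the spool at (424,234) and the pink look-alike at (406,336).

```bash
cat > h.py <<'E'
import numpy as np, cv2
from scipy.spatial.transform import Rotation as Ro
from plant import arm
def cam(name,st=None):
    m=arm.camera_model(name)
    if name=="wrist":
        T=np.eye(4);T[:3,:3]=Ro.from_euler('xyz',st["ee_rot"]).as_matrix();T[:3,3]=st["tcp_pos"]
        W=T@m["T_tool_cam"]
    else:
        R=cv2.Rodrigues(m["rvec"])[0];W=np.eye(4);W[:3,:3]=R.T;W[:3,3]=-R.T@m["tvec"]
    return m["K"],m["D"],W
def ray(c,uv):
    K,D,W=c
    n=cv2.undistortPoints(np.array(uv,float).reshape(-1,1,2),K,D).reshape(-1,2)
    return W[:3,3],np.c_[n,np.ones(len(n))]@W[:3,:3].T
def plane(c,uv,z):
    o,d=ray(c,uv); return o+d*((z-o[2])/d[:,2])[:,None]
def cloud(c,depth):
    v,u=np.mgrid[:480,:640]; o,d=ray(c,np.stack([u,v],-1).reshape(-1,2))
    return (o+d*depth.reshape(-1,1)).reshape(480,640,3)
def snap(name,tag):
    st=arm.state(); p,d=arm.camera(name); cv2.imwrite(f"pics/{tag}.png",p[:,:,::-1]); np.savez(f"/tmp/{tag}.npz",p=p,d=d)
    c=cam(name,st); return p,d,c,st
def hull_fit(mask_pts):
    return cv2.minAreaRect(mask_pts.astype(np.float32))
E
python3 - <<'E'
from h import *
for n in("top","scene"):
    z=np.load(f"/tmp/{n}0.npz");P=cloud(cam(n),z["d"])
    c=cam(n); print(n,"cam at",c[2][:3,3])
    # chest roof
    m=(abs(P[...,2]-.074)<.006)&(z["d"]>0)&(np.linalg.norm(P[...,:2]-[.75,.2],axis=-1)<.25)
    nn,l,s,ce=cv2.connectedComponentsWithStats(m.astype(np.uint8))
    k=1+np.argmax(s[1:,4]); q=P[l==k]; print("roof",s[k],q[:,2].mean()); r=hull_fit(q[:,:2]); print(r, q[:,:2].mean(0))
    # mat objects
    for nm,(lo,hi),rg in (("top20+",(.026,.045),None),("cap/tin",(.017,.045),None)):
        m=(P[...,2]>lo)&(P[...,2]<hi)&(z["d"]>0)&(P[...,0]>.2)&(P[...,0]<.8)&(P[...,1]<0)&(P[...,1]>-.5)
        nn,l,s,ce=cv2.connectedComponentsWithStats(m.astype(np.uint8))
        for k in range(1,nn):
            if s[k,4]>25:
                q=P[l==k];print(nm,s[k],ce[k].round(1),q.mean(0).round(4),q.min(0).round(3),q.max(0).round(3))
E
```

```text
top cam at [0.41627309 0.05316499 1.06382784]
roof [ 182  127   97   80 7159] 0.07415050808020977
((0.6967333555221558, 0.1991388201713562), (0.19073395431041718, 0.16243015229701996), 89.8770523071289) [0.69476524 0.19844633]
top20+ [378 150  22  19 117] [385.6 162.7] [ 0.7228 -0.1227  0.0365] [ 0.712 -0.151  0.026] [ 0.751 -0.107  0.045]
top20+ [421 150  23  21 110] [428.9 163.3] [ 0.7258 -0.2171  0.0322] [ 0.712 -0.249  0.026] [ 0.756 -0.201  0.044]
top20+ [464 159  45  54 293] [485.6 185.1] [ 0.6827 -0.3416  0.0296] [ 0.624 -0.393  0.026] [ 0.741 -0.292  0.036]
top20+ [ 534  213   32  164 1118] [542.2 296.5] [ 0.4457 -0.4553  0.0384] [ 0.28  -0.5    0.026] [ 0.622 -0.447  0.045]
top20+ [417 227  14  14 159] [423.6 233.7] [ 0.5719 -0.2011  0.0406] [ 0.558 -0.215  0.035] [ 0.586 -0.187  0.045]
top20+ [448 271  12  11 100] [453.3 276. ] [ 0.4855 -0.2648  0.0335] [ 0.475 -0.277  0.027] [ 0.496 -0.254  0.038]
top20+ [402 331  12  11 107] [407.2 335.9] [ 0.3615 -0.1677  0.0308] [ 0.351 -0.179  0.027] [ 0.371 -0.157  0.037]
cap/tin [377 150  23  21 147] [385.3 163.5] [ 0.7221 -0.1226  0
[... 2146 characters left out ...]
cap/tin [234 314  15  18 208] [241.2 321.8] [ 0.5755 -0.2013  0.0372] [ 0.557 -0.215  0.017] [ 0.589 -0.185  0.044]
cap/tin [177 319  18  17 205] [184.8 326.9] [ 0.4897 -0.2695  0.0269] [ 0.471 -0.285  0.017] [ 0.503 -0.25   0.036]
cap/tin [  12  332  149  131 1748] [ 94.  392.9] [ 0.4682 -0.4651  0.0359] [ 0.279 -0.5    0.017] [ 0.624 -0.448  0.045]
cap/tin [319 335  26  21 289] [331.4 346.5] [ 0.7457 -0.1424  0.0326] [ 0.716 -0.154  0.017] [ 0.76  -0.109  0.045]
cap/tin [285 375  31  22 336] [300.5 387.9] [ 0.7522 -0.2431  0.029 ] [ 0.716 -0.258  0.017] [ 0.768 -0.205  0.045]
cap/tin [199 377  69  70 897] [233.1 410.3] [ 0.6852 -0.3429  0.0257] [ 0.625 -0.394  0.017] [ 0.743 -0.293  0.034]
```

Run:
```python
import cv2
a=cv2.imread("pics/top0.png")[110:300,140:490]; cv2.imwrite("pics/topz.png",cv2.resize(a,None,fx=2.28,fy=2.28,interpolation=cv2.INTER_CUBIC))
```

```text
(no output)
```

View pics/topz.png

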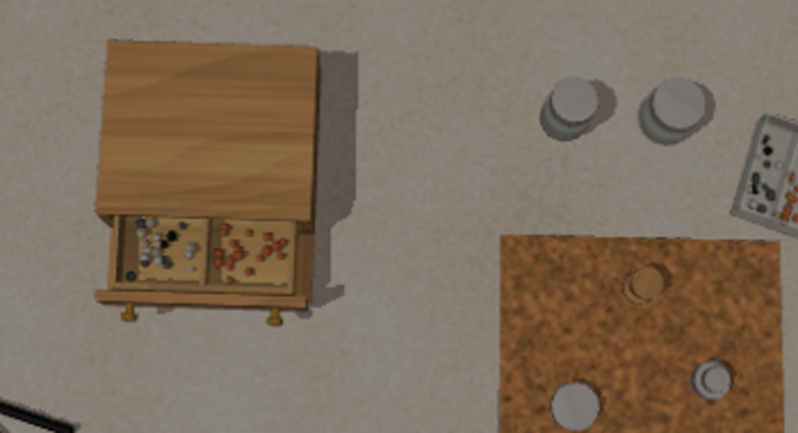

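Run:
```python
from h import *
for n in("top","scene"):
    z=np.load(f"/tmp/{n}0.npz");c=cam(n);P=cloud(c,z["d"])
    m=(abs(P[...,2]-.074)<.006)&(z["d"]>0)&(np.linalg.norm(P[...,:2]-[.75,.2],axis=-1)<.25)
    nn,l,s,ce=cv2.connectedComponentsWithStats(m.astype(np.uint8));k=1+np.argmax(s[1:,4])
    ct=max(cv2.findContours((l==k).astype(np.uint8),cv2.RETR_EXTERNAL,cv2.CHAIN_APPROX_NONE)[0],key=len)[:,0]
    q=plane(c,ct,.074)[:,:2]; ctr=np.array([.697,.199])
    for nm,ax,sg,h in(("back",0,1,.08),("front",0,-1,.08),("left",1,1,.095),("right",1,-1,.095)):
        e=q[(abs(sg*(q-ctr)[:,ax]-h)<.008)&(abs((q-ctr)[:,1-ax])<.06)]
        f=cv2.fitLine(e.astype(np.float32),cv2.DIST_HUBER,0,.01,.01).ravel()
        a=np.degrees(np.arctan2(f[1],f[0])); print(n,nm,len(e),"ang %.2f"%a,"at",f[2:])
    # drawer front top edge / knobs
    m=(abs(P[...,2]-.064)<.005)&(P[...,0]<.605)&(P[...,0]>.45)&(P[...,1]>.08)&(P[...,1]<.32)&(z["d"]>0)
    q=P[m];print("drawer top",len(q),q.min(0),q.max(0)); r=hull_fit(q[:,:2]); print(r)
    for b in np.arange(.1,.3,.02):
        w=q[(q[:,1]>b)&(q[:,1]<b+.02)]
        if len(w):print(b.round(2),w[:,0].min().round(4),w[:,0].max().round(4))
```

```text
top back 59 ang 88.68 at [0.77474606 0.20372625]
top front 60 ang 89.35 at [0.6169146  0.20162643]
top left 57 ang -1.56 at [0.69718695 0.292419  ]
top right 57 ang -0.63 at [0.6935034  0.10492501]
drawer top 728 [0.54009412 0.10863457 0.05901149] [0.60336007 0.29359196 0.06875327]
((0.5716484189033508, 0.20087233185768127), (0.18502917885780334, 0.06200637295842171), 89.47869110107422)
0.1 0.5408 0.5751
0.12 0.5402 0.6019
0.14 0.5401 0.557
0.16 0.5416 0.5566
0.18 0.5412 0.558
0.2 0.541 0.5578
0.22 0.5411 0.5574
0.24 0.5416 0.5587
0.26 0.5418 0.6034
0.28 0.5419 0.6011
scene back 35 ang 89.77 at [0.7781249  0.19185023]
scene front 31 ang 89.20 at [0.6189217  0.19099568]
scene left 48 ang -0.59 at [0.71150666 0.29202685]
scene right 54 ang -0.63 at [0.71457195 0.10068012]
drawer top 424 [0.54128095 0.1082599  0.0590147 ] [0.60497362 0.29341461 0.06845854]
((0.573311984539032, 0.20074942708015442), (0.18514777719974518, 0.06342460215091705), 89.79389190673828)
0.1 0.5413 0.601
0.12 0.5415 0.6047
0.14 0.5423 0.559
0.16 0.5422 0.5603
0.18 0.5423 0.597
0.2 0.5426 0.6005
0.22 0.5419 0.5597
0.24 0.5422 0.5617
0.26 0.5427 0.605
0.28 0.5419 0.6007
```

```bash
python3 -m jog '[[[8.5,2.1,3,0,-1.75],[8.5,2.1,3,0,-1.75],[8.5,2.1,3,0,-1.75],[8.5,2.1,3,0,-1.75],[8.5,2.1,3,0,-1.75],[8.5,2.1,3,0,-1.75],[8.5,2.1,3,0,-1.75],[8.5,2.1,3,0,-1.75],[8.5,2.1,3,0,-1.75],[8.5,2.1,3,0,-1.75],[8.5,2.1,3,0,-1.75],[8.5,2.1,3,0,-1.75],[8.5,0,0,0,0],[8.5,0,0,0,0]]]' 100
python3 - <<'E'
from h import *
p,d,c,st=snap("wrist","w1"); print(st["tcp_pos"],st["ee_rot"],c[2][:3,3])
E
```

```text
t: 1.5
tcp_pos: [0.4866, -0.2723, 0.1975]
ee_rot: [3.141, 0.0, -1.581]
wrist_force: [-0.7, -1.2, 0.7]
opening: 0.0853
[ 0.48662671 -0.27225848  0.19751571] [ 3.14106963e+00  2.41937963e-04 -1.58056140e+00] [ 0.56997951 -0.27241978  0.37350795]
```

View pics/w1.png

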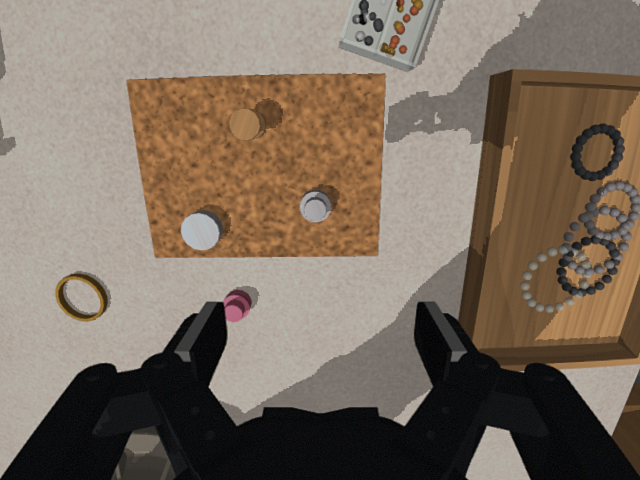

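The wrist view shows the cap at about (316,206), with its knob disc about (316,209). The tin is at (201,231), the spool at (246,124) and the pink look-alike at (235,305).

```bash
cat >> h.py <<'E'
def capmeas(p,d,c,guess,z0):
    P=cloud(c,d); near=np.linalg.norm(P[...,:2]-guess,axis=-1)<.035
    for nm,lo,hi,zt in(("knob",.027,.045,.031),("shoulder+",.011,.045,None)):
        m=near&(d>0)&(P[...,2]>z0+lo-.001)&(P[...,2]<z0+hi)
        if m.sum()<10: print(nm,"none"); continue
        ct=max(cv2.findContours(m.astype(np.uint8),cv2.RETR_EXTERNAL,cv2.CHAIN_APPROX_NONE)[0],key=len)[:,0]
        q=plane(c,ct,z0+(.031 if zt else .016))[:,:2]
        (x,y),r=cv2.minEnclosingCircle(q.astype(np.float32))
        e=cv2.fitEllipse(ct.astype(np.float32)); k=plane(c,[e[0]],z0+(.031 if zt else .016))[0]
        print(nm,m.sum(),"px",np.round(e[0],1),"circ",round(x,4),round(y,4),"dia %.1fmm"%(2000*r),"ell->",k[:2].round(4),"ztop",np.percentile(P[...,2][m],90).round(4))
    g=p[...,:].astype(int)
E
python3 - <<'E'
from h import *
z=np.load("/tmp/w1.npz"); st=arm.state(); c=cam("wrist",st); capmeas(z["p"],z["d"],c,[.487,-.267],.003)
p=z["p"][170:245,275:360]; 
hsv=cv2.cvtColor(p,cv2.COLOR_RGB2HSV); m=(hsv[...,1]<60)&(hsv[...,2]>90)
ct=max(cv2.findContours(m.astype(np.uint8),cv2.RETR_EXTERNAL,cv2.CHAIN_APPROX_NONE)[0],key=len)[:,0]+[275,170]
print(cv2.minEnclosingCircle(ct.astype(np.float32)), m.sum())
print(plane(c,ct,.019)[:,:2].min(0),plane(c,ct,.019)[:,:2].max(0))
cv2.imwrite("pics/w1z.png",cv2.resize(p[...,::-1],None,fx=7,fy=7,interpolation=cv2.INTER_CUBIC))
for n in("top","scene"):
    z=np.load(f"/tmp/{n}0.npz"); print(n); capmeas(z["p"],z["d"],cam(n),[.487,-.267],.003)
E
```

```text
knob 397 px [315.1 209.3] circ 0.4859 -0.2673 dia 24.3mm ell-> [ 0.4858 -0.2673] ztop 0.0349
shoulder+ 767 px [315.3 206. ] circ 0.4858 -0.2675 dia 35.4mm ell-> [ 0.4858 -0.2673] ztop 0.0346
((314.7678527832031, 206.8392791748047), 15.790279388427734) 709
[ 0.46887106 -0.28331363] [ 0.50125842 -0.24967227]
top
knob 95 px [453.6 275.9] circ 0.4858 -0.2651 dia 23.9mm ell-> [ 0.4856 -0.2652] ztop 0.0362
shoulder+ 199 px [451.4 276.2] circ 0.486 -0.2647 dia 35.5mm ell-> [ 0.4859 -0.2653] ztop 0.0354
scene
knob 104 px [184.1 324. ] circ 0.489 -0.2681 dia 26.5mm ell-> [ 0.4884 -0.2686] ztop 0.0349
shoulder+ 249 px [185.2 327.9] circ 0.4849 -0.268 dia 45.6mm ell-> [ 0.4864 -0.2673] ztop 0.0341
```

View pics/w1z.png

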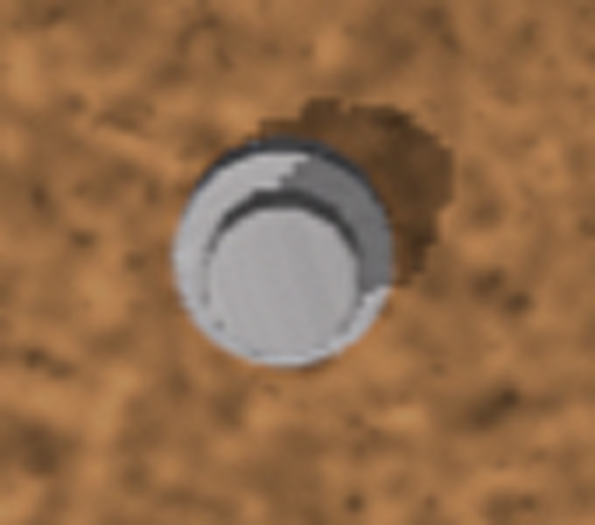

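```bash
python3 -m jog '[[[0,0,3.4,0,0],[0,0,3.4,0,0],[0,0,3.4,0,0],[0,0,3.4,0,0],[0,0,3.4,0,0],[0,0,3.4,0,0],[0,0,3.4,0,0],[0,0,3.4,0,0],[0,0,3.4,0,0],[0,0,3.4,0,0],[0,0,3.4,0,0],[0,0,3.4,0,0],[0,0,3.4,0,0],[0,0,2.9,0,0],[0,0,0,0,0],[0,0,0,0,0]]]' 100
python3 - <<'E'
from h import *
p,d,c,st=snap("wrist","w2"); print(st["tcp_pos"],st["ee_rot"])
P=cloud(c,d)
m=(abs(P[...,2]-.064)<.004)&(d>0)&(P[...,0]>.5)&(P[...,0]<.61)
q=P[m]
for b in np.arange(.1,.3,.02):
    w=q[(q[:,1]>b)&(q[:,1]<b+.02)]
    if len(w):print(b.round(2),w[:,0].min().round(4),w[:,0].max().round(4))
m=(abs(P[...,2]-.0455)<.008)&(d>0)&(P[...,0]>.51)&(P[...,0]<.537); q=P[m]; print(len(q)); 
for s in(0,1):
    w=q[(q[:,1]>.199)==s]; print(w.mean(0),w.min(0),w.max(0))
E
```

```text
t: 3.15
tcp_pos: [0.4867, 0.1972, 0.1975]
ee_rot: [3.141, -0.0, -1.583]
wrist_force: [0.6, -0.1, -0.3]
opening: -0.0001
[0.48665375 0.19715016 0.19751751] [ 3.14114223e+00 -4.18815797e-04 -1.58297740e+00]
0.1 0.5407 0.6042
0.12 0.5408 0.6099
0.14 0.5411 0.557
0.16 0.542 0.5571
0.18 0.5413 0.5573
0.2 0.5414 0.5576
0.22 0.5418 0.5579
0.24 0.5414 0.5583
0.26 0.5415 0.6095
0.28 0.542 0.608
278
[0.53119311 0.13751783 0.04988357] [0.52632862 0.12917484 0.04543031] [0.53699113 0.14409381 0.05329147]
[0.53194382 0.26519118 0.05028692] [0.5273169  0.25911331 0.04386959] [0.5367666  0.27241878 0.05344793]
```

View pics/w2.png

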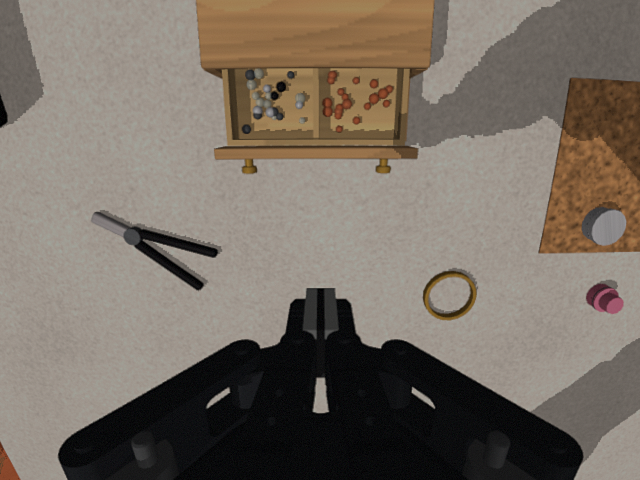

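The two knobs appear at (249,165) and (383,165), with bare face between them. Their midpoint gives y = 0.201 and the face lies at x = 0.541.

```bash
python3 -m jog '[[[0,0,0.4,-3,0],[0,0,0,-3,0],[0,0,0,-3,0],[0,0,0,-3,0],[0,0.5,0,-2.2,0],[0,1,0,-1,0],[0,1,0,0,0],[0,1,0,0,0],[0,0,0,0,0]]]'
python3 -m jog '[[[0,1,0,0,0],[0,1,0,0,0],[0,1,0,0,0],[0,1,0,0,0],[0,1,0,0,0],[0,0.5,0,0,0],[0,0,0,0,0]]]'
```

```text
t: 4.1
tcp_pos: [0.5239, 0.202, 0.047]
ee_rot: [-3.139, 0.001, -1.584]
wrist_force: [0.0, 0.0, 0.4]
opening: -0.0002
t: 4.8
tcp_pos: [0.5771, 0.202, 0.0456]
ee_rot: [-3.142, 0.0, -1.583]
wrist_force: [1.2, 0.1, -0.6]
opening: 0.0
```

```bash
python3 -m jog '[[[0,0.5,0,0,0],[0,0.5,0,0,0],[0,0.3,0,0,0],[0,0.3,0,0,0],[0,0.2,0,0,0],[0,0,0,0,0]]]'
python3 -m jog '[[[0,0.3,0,0,0],[0,0.3,0,0,0],[0,0,0,0,0]]]'
```

```text
t: 5.4
tcp_pos: [0.5947, 0.202, 0.0458]
ee_rot: [-3.142, 0.0, -1.583]
wrist_force: [-0.1, -0.4, -0.0]
opening: 0.0002
t: 5.7
tcp_pos: [0.6009, 0.202, 0.0458]
ee_rot: [-3.141, 0.0, -1.583]
wrist_force: [-0.1, 1.1, -0.9]
opening: -0.0002
```

Run:
```python
from h import *
p,d,c,st=snap("wrist","w3")
p,d,c,st=snap("scene","s3");cv2.imwrite("pics/s3z.png",cv2.resize(p[120:330,250:500,::-1],None,fx=3.2,fy=2.8,interpolation=cv2.INTER_CUBIC))
```

```text
(no output)
```

View pics/w3.png

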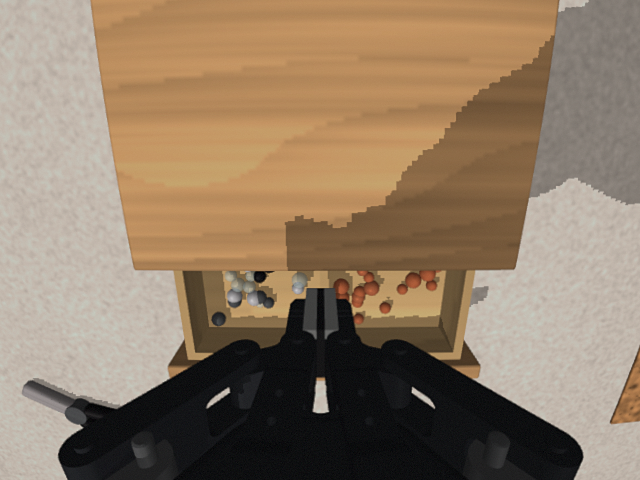

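View pics/s3z.png

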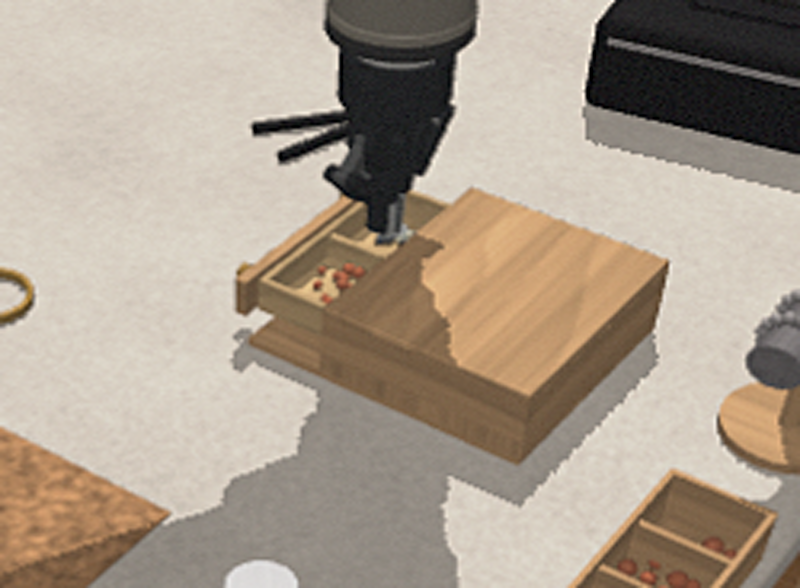

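Run:
```python
from h import *
for tag,n in(("w3","wrist"),("s3","scene")):
    z=np.load(f"/tmp/{tag}.npz"); c=cam(n,arm.state()); P=cloud(c,z["d"]); d=z["d"]
    m=(abs(P[...,2]-.064)<.004)&(d>0)&(P[...,0]>.5)&(P[...,0]<.61)
    q=P[m]; print(tag)
    for b in np.arange(.1,.3,.02):
        w=q[(q[:,1]>b)&(q[:,1]<b+.02)]
        if len(w):print(b.round(2),w[:,0].min().round(4),w[:,0].max().round(4),len(w))
    if n=="wrist":
        for v in range(280,400,10): print(v,P[v,310].round(3),P[v,330].round(3))
    else:
        for (u,v) in((372,205),(374,195),(376,200),(378,204),(368,190)): print(u,v,P[v,u].round(3))
```

```text
w3
0.1 0.541 0.5512 272
0.12 0.546 0.6098 565
0.2 0.5414 0.5442 28
0.26 0.5508 0.6096 257
0.28 0.5426 0.6096 334
280 [0.593 0.209 0.034] [0.592 0.197 0.033]
290 [0.613 0.207 0.086] [0.613 0.198 0.087]
300 [0.613 0.207 0.095] [0.612 0.198 0.094]
310 [0.612 0.207 0.102] [0.613 0.199 0.103]
320 [0.613 0.207 0.111] [0.613 0.199 0.11 ]
330 [0.613 0.206 0.118] [0.612 0.199 0.116]
340 [0.613 0.206 0.124] [0.613 0.199 0.124]
350 [0.613 0.206 0.129] [0.614 0.199 0.13 ]
360 [0.614 0.206 0.136] [0.684 0.202 0.222]
370 [0.613 0.206 0.138] [0.609 0.2   0.135]
380 [0.6   0.206 0.128] [0.599 0.199 0.127]
390 [0.595 0.207 0.128] [0.595 0.199 0.128]
s3
0.1 0.5393 0.6094 27
0.12 0.5411 0.6098 61
0.14 0.5417 0.5586 34
0.16 0.5419 0.5596 37
0.18 0.543 0.5589 30
0.2 0.5417 0.5578 33
0.22 0.5417 0.5608 36
0.24 0.5426 0.5522 3
0.26 0.5802 0.6055 8
0.28 0.5875 0.5875 1
372 205 [0.589 0.237 0.041]
374 195 [0.613 0.202 0.104]
376 200 [0.588 0.256 0.043]
378 204 [0.619 0.212 0.075]
368 190 [0.614 0.172 0.138]
```

Run:
```python
from h import *
st=arm.state(); print(st["tcp_pos"],st["joint_pos"])
for tag,n in(("w3","wrist"),("s3","scene")):
    z=np.load(f"/tmp/{tag}.npz"); c=cam(n,st); P=cloud(c,z["d"]); d=z["d"]
    m=(d>0)&(P[...,2]>.078)&(P[...,2]<.11)&(abs(P[...,0]-.6)<.03)&(abs(P[...,1]-.2)<.04)
    q=P[m]; print(tag,len(q))
    for a in np.arange(.070,.13,.006):
        w=P[(d>0)&(P[...,2]>a)&(P[...,2]<a+.006)&(abs(P[...,0]-.6)<.03)&(abs(P[...,1]-.2)<.04)&~((abs(P[...,2]-.074)<.004)&(P[...,0]>.614))]
        if len(w): print(round(a,3),len(w),np.percentile(w,[2,98],axis=0).round(3).tolist())
K,D,W=cam("wrist",st)
for z in(.046,.086):
    T=np.linalg.inv(W); R,t=T[:3,:3],T[:3,3]
    print(z,cv2.projectPoints(np.array([[.612,.202,z]]),cv2.Rodrigues(R)[0],t,K,D)[0].ravel())
m=arm.camera_model("scene")
for z in(.046,.086): print("scene",z,cv2.projectPoints(np.array([[.612,.202,z]]),m["rvec"],m["tvec"],m["K"],m["D"])[0].ravel())
```

```text
[0.6004711  0.20211211 0.04576365] [-0.16719941  0.54681304 -0.34295873  1.80396791  0.23876001  0.83141225
 -2.20837901]
w3 1942
0.082 203 [[0.608, 0.191, 0.083], [0.613, 0.214, 0.088]]
0.088 384 [[0.608, 0.19, 0.088], [0.613, 0.215, 0.094]]
0.094 468 [[0.608, 0.189, 0.094], [0.613, 0.216, 0.1]]
0.1 502 [[0.608, 0.19, 0.1], [0.613, 0.216, 0.106]]
0.106 536 [[0.608, 0.19, 0.106], [0.613, 0.216, 0.112]]
0.112 742 [[0.592, 0.196, 0.112], [0.613, 0.209, 0.118]]
0.118 657 [[0.6, 0.183, 0.118], [0.615, 0.223, 0.124]]
0.124 2204 [[0.593, 0.172, 0.124], [0.616, 0.233, 0.13]]
s3 104
0.076 7 [[0.596, 0.195, 0.078], [0.622, 0.221, 0.081]]
0.082 12 [[0.598, 0.191, 0.083], [0.614, 0.206, 0.088]]
0.088 24 [[0.598, 0.188, 0.088], [0.615, 0.208, 0.094]]
0.094 23 [[0.597, 0.187, 0.095], [0.613, 0.208, 0.1]]
0.1 22 [[0.598, 0.189, 0.1], [0.613, 0.21, 0.105]]
0.106 26 [[0.597, 0.187, 0.106], [0.614, 0.209, 0.112]]
0.112 12 [[0.609, 0.193, 0.113], [0.615, 0.209, 0.116]]
0.118 17 [[0.595, 0.18, 0.118], [0.617, 0.216, 0.124]]
0.124 35 [[0.593, 0.171, 0.125], [0.616, 0.225, 0.13]]
0.046 [321.27836963 258.34960441]
0.086 [321.58836441 291.67545326]
scene 0.046 [372.28519376 214.96275158]
scene 0.086 [373.28871147 201.33197281]
```

Both cameras agree that the real fingertips are at z ≈ 0.083 while the state reports 0.046. The tips are about 37.5 mm higher than reported, so they passed over the drawer front and touched nothing. I'll back out and use that offset from here on.

```bash
python3 -m jog '[[[0,-2,0,0.5,0],[0,-2.5,0,0,0],[0,-2.5,0,0,0],[0,-2.5,0,0,0],[0,-1,0,-1,0],[0,0,0,-2,0],[0,0,0,-1.5,0],[0,0,0,0,0]]]'
python3 - <<'E'
from h import *
p,d,c,st=snap("wrist","w4");P=cloud(c,d);x,y,_=st["tcp_pos"];print(st["tcp_pos"])
w=P[(d>0)&(P[...,2]>.02)&(abs(P[...,0]-x)<.02)&(abs(P[...,1]-y)<.014)&(P[...,2]<.08)];print(np.percentile(w,[2,98],axis=0).round(3))
p,d,c,st=snap("scene","s4");P=cloud(c,d)
w=P[(d>0)&(P[...,2]>.02)&(abs(P[...,0]-x)<.02)&(abs(P[...,1]-y)<.014)&(P[...,2]<.12)];print(len(w),np.percentile(w,[2,98],axis=0).round(3))
cv2.imwrite("pics/s4z.png",cv2.resize(p[120:330,250:500,::-1],None,fx=3.2,fy=2.8,interpolation=cv2.INTER_CUBIC))
E
```

```text
t: 6.6
tcp_pos: [0.4946, 0.2015, 0.0036]
ee_rot: [3.139, -0.001, -1.583]
wrist_force: [0.8, -0.1, 0.0]
opening: -0.0002
[0.49460583 0.20150153 0.00364747]
[[0.489 0.189 0.043]
 [0.508 0.215 0.079]]
237 [[0.489 0.188 0.041]
 [0.514 0.214 0.118]]
```

View pics/w4.png

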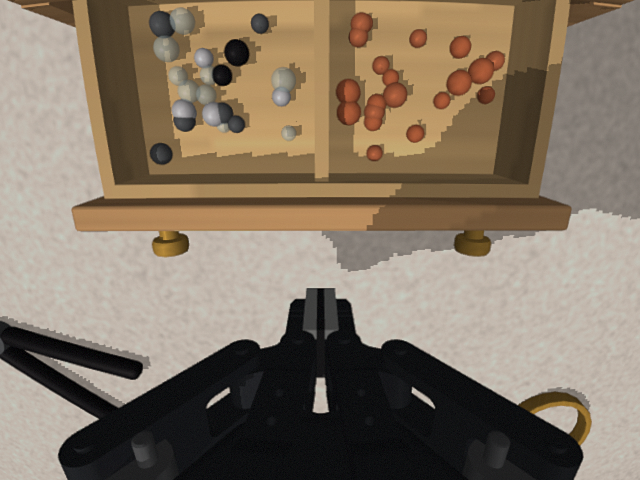

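View pics/s4z.png

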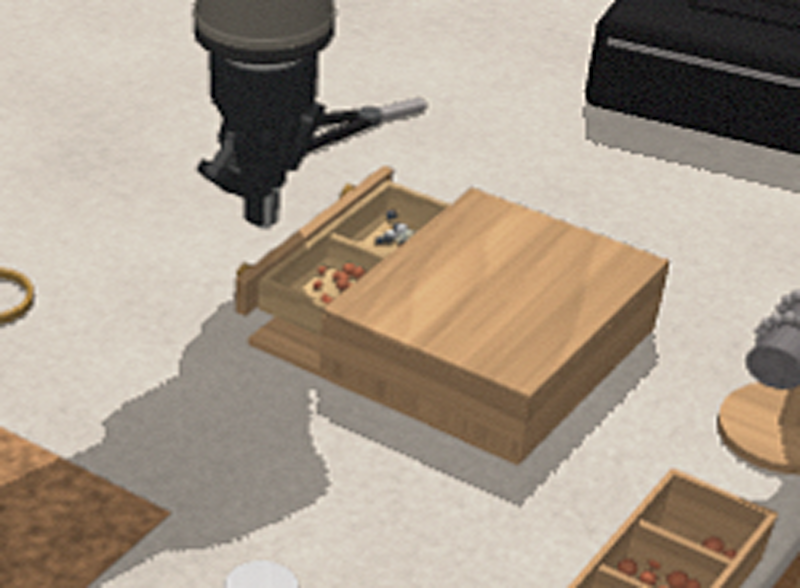

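The shut fingers now hang in front of the drawer face at z ≈ 0.042, between the knobs at (170,243) and (472,243).

```bash
python3 -m jog '[[[0,1,0,0,0],[0,1,0,0,0],[0,1,0,0,0],[0,1,0,0,0],[0,1,0,0,0],[0,1,0,0,0],[0,0,0,0,0]]]'
python3 -m jog '[[[0,0.8,0,0,0],[0,0.8,0,0,0],[0,0.8,0,0,0],[0,0.5,0,0,0],[0,0,0,0,0]]]'
python3 -m jog '[[[0,0.3,0,0,0],[0,0.3,0,0,0],[0,0.3,0,0,0],[0,0,0,0,0]]]'
```

```text
t: 7.4
tcp_pos: [0.557, 0.202, 0.0058]
ee_rot: [-3.141, 0.0, -1.583]
wrist_force: [-0.1, 0.4, -0.0]
opening: -0.0001
t: 7.9
tcp_pos: [0.5853, 0.2021, 0.0058]
ee_rot: [-3.141, 0.0, -1.583]
wrist_force: [-0.7, 0.1, 0.4]
opening: -0.0002
t: 8.3
tcp_pos: [0.5932, 0.2022, 0.0058]
ee_rot: [3.141, -0.0, -1.582]
wrist_force: [-1.4, -0.4, -0.8]
opening: 0.0
```

```bash
python3 -m jog '[[[0,0.3,0,0,0],[0,0.3,0,0,0],[0,0,0,0,0]]]'
python3 -m jog '[[[0,0.2,0,0,0],[0,0.1,0,0,0],[0,0,0,0,0]]]'
python3 - <<'E'
from h import *
p,d,c,st=snap("wrist","w5")
E
```

```text
t: 8.6
tcp_pos: [0.5946, 0.2021, 0.0053]
ee_rot: [3.134, -0.002, -1.581]
wrist_force: [-31.7, -3.3, 22.3]
opening: 0.0001
t: 8.9
tcp_pos: [0.5945, 0.2021, 0.005]
ee_rot: [3.129, -0.004, -1.58]
wrist_force: [-48.7, -3.6, 34.8]
opening: -0.0005
```

View pics/w5.png

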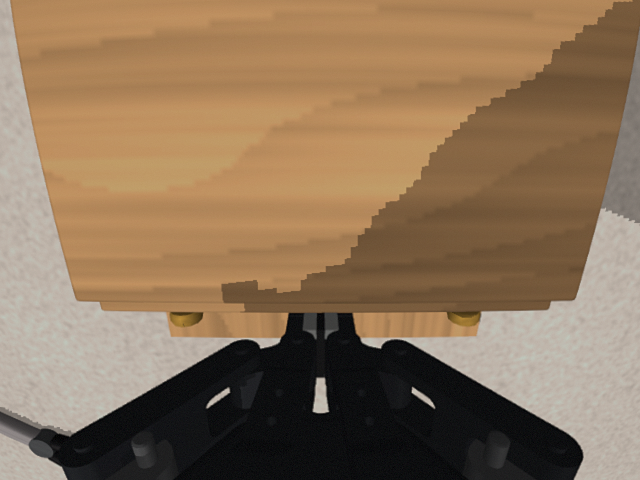

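The drawer is hard against its stop: the force rose at TCP x = 0.5946, where shut was predicted, and the front is flush. I'll back off, raise and look at the stud.

```bash
python3 -m jog '[[[0,-0.5,0,0,0],[0,-1,0,0,0],[0,-2,0,0,0],[0,-2,0,2,0],[0,-2,0,4,0],[0,-1,0,5,0],[0,0,0,4,0],[0,0,0,0,0],[0,0,0,0,0]]]'
python3 - <<'E'
from h import *
p,d,c,st=snap("wrist","w6");print(st["tcp_pos"],st["wrist_force"])
E
```

```text
t: 9.85
tcp_pos: [0.5184, 0.2022, 0.156]
ee_rot: [-3.139, 0.001, -1.583]
wrist_force: [-0.4, -0.1, -0.6]
opening: 0.0002
[0.51839591 0.20215843 0.15604539] [-0.35243882 -0.10748737 -0.57261971]
```

View pics/w6.png

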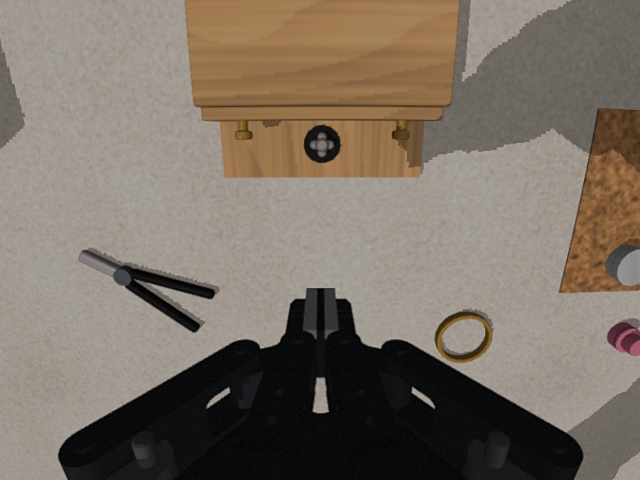

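The stud on its black seat is visible at (322,144), and the drawer is shut.

```bash
cat >> h.py <<'E'
def seat(p,c,uv,r=40,z=.010):
    u,v=uv; g=p[v-r:v+r,u-r:u+r].max(2); m=(g<70).astype(np.uint8)
    m=cv2.morphologyEx(m,cv2.MORPH_CLOSE,np.ones((5,5)))
    nn,l,s,ce=cv2.connectedComponentsWithStats(m); k=1+np.argmax(s[1:,4])
    ct=max(cv2.findContours((l==k).astype(np.uint8),cv2.RETR_EXTERNAL,cv2.CHAIN_APPROX_NONE)[0],key=len)[:,0]+[u-r,v-r]
    q=plane(c,ct,z)[:,:2]; (x,y),R=cv2.minEnclosingCircle(q.astype(np.float32)); e=cv2.fitEllipse(ct.astype(np.float32))
    print("seat px",np.round(e[0],1),"circ",round(x,4),round(y,4),"dia %.1f"%(2000*R),"ell->",plane(c,[e[0]],z)[0][:2].round(4), "ext",q.min(0).round(4),q.max(0).round(4))
E
python3 - <<'E'
from h import *
z=np.load("/tmp/w6.npz");c=cam("wrist",arm.state());P=cloud(c,z["d"]);d=z["d"]
seat(z["p"],c,(322,144))
m=(abs(P[...,2]-.064)<.004)&(d>0)&(P[...,0]>.58)&(P[...,0]<.625);q=P[m]
for b in np.arange(.12,.28,.02):
    w=q[(q[:,1]>b)&(q[:,1]<b+.02)]
    if len(w):print(b.round(2),w[:,0].min().round(4))
m=(abs(P[...,2]-.0455)<.008)&(d>0)&(P[...,0]>.57)&(P[...,0]<.603); q=P[m]
for s in(0,1):
    w=q[(q[:,1]>.2)==s]; print("knob",w.mean(0))
m=(abs(P[...,2]-.008)<.004)&(d>0)&(abs(P[...,0]-.58)<.06)&(abs(P[...,1]-.2)<.12); q=P[m]; print("plinth",hull_fit(q[:,:2]))
m=(P[...,2]>.016)&(P[...,2]<.03)&(d>0)&(np.linalg.norm(P[...,:2]-[.585,.2],axis=-1)<.02);print("post",m.sum(),P[m].mean(0),P[m].min(0),P[m].max(0))
p,d,c,st=snap("top","t6"); seat(p,c,(232,232)); cv2.imwrite("pics/t6z.png",cv2.resize(p[190:270,180:290,::-1],None,fx=6,fy=6,interpolation=cv2.INTER_CUBIC))
E
```

```text
seat px [321.6 143.6] circ 0.5848 0.2001 dia 34.1 ell-> [0.5849 0.2002] ext [0.568  0.1841] [0.6016 0.2167]
0.12 0.6047
0.14 0.6054
0.16 0.6055
0.18 0.6056
0.2 0.6059
0.22 0.6061
0.24 0.6065
0.26 0.6063
0.28 0.6067
knob [0.5956514  0.13613926 0.04887469]
knob [0.59644743 0.26410904 0.04880236]
plinth ((0.5800551772117615, 0.20024213194847107), (0.190918430685997, 0.05260474234819412), 89.28007507324219)
post 286 [0.5847983  0.20011203 0.0196081 ] [0.57426156 0.18990895 0.01601468] [0.59462454 0.21086177 0.0243177 ]
seat px [224.5 236.3] circ 0.5656 0.2039 dia 203.9 ell-> [0.562  0.2143] ext [0.4888 0.1352] [0.6571 0.2862]
```

View pics/t6z.png

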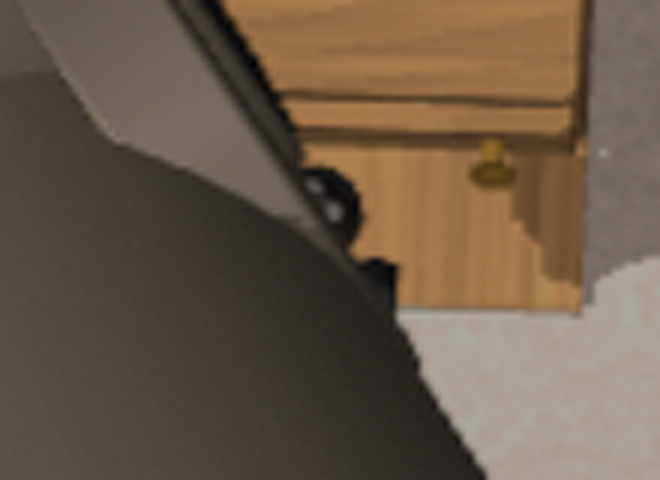

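```bash
python3 -m jog '[[[8.5,-0.2,-3.4,0,0],[8.5,-0.2,-3.4,0,0],[8.5,-0.2,-3.4,0,0],[8.5,-0.2,-3.4,0,0],[8.5,-0.2,-3.4,0,0],[8.5,-0.2,-3.4,0,0],[8.5,-0.3,-3.4,0,0],[8.5,-0.3,-3.4,0,0],[3.2,-0.3,-3.4,0,0],[3.2,-0.3,-3.4,0,0],[3.2,-0.3,-3.4,0,0],[3.2,-0.3,-3.4,0,0],[3.2,-0.3,-3.4,0,0],[3.2,0,-2.7,0,0],[3.2,0,0,-2,0],[3.2,0,0,-3,0],[3.2,0,0,-3,0],[3.2,0,0,-1,0],[3.2,0,0,0,0]]]'
python3 - <<'E'
from h import *
p,d,c,st=snap("wrist","w7");x,y,z=st["tcp_pos"];print(st["tcp_pos"],st["opening"]);P=cloud(c,d)
m=(d>0)&(P[...,2]>z+.02)&(P[...,2]<z+.06)&(abs(P[...,0]-x)<.02)&(abs(P[...,1]-y)<.05)
for s in(0,1):
    w=P[m&((P[...,1]>y)==s)]; print(len(w), np.percentile(w,[1,99],axis=0).round(4).tolist() if len(w) else "", "rel z",(w[:,2].min()-z).round(4))
capmeas(p,d,c,[.4858,-.267],.003)
E
```

```text
t: 11.85
tcp_pos: [0.4834, -0.2663, 0.063]
ee_rot: [3.138, 0.002, -1.582]
wrist_force: [-0.1, 0.8, 0.6]
opening: 0.0324
[ 0.48340648 -0.2663164   0.06295229] 0.03236803873910159
979 [[0.4744, -0.295, 0.0984], [0.496, -0.2814, 0.1228]] rel z 0.0338
994 [[0.4747, -0.25, 0.0988], [0.4965, -0.2364, 0.1227]] rel z 0.0341
knob 964 px [320.9 252.6] circ 0.4867 -0.2658 dia 24.8mm ell-> [ 0.487  -0.2661] ztop 0.0347
shoulder+ 1831 px [320.9 245.3] circ 0.486 -0.2662 dia 37.0mm ell-> [ 0.4866 -0.2661] ztop 0.0344
```

View pics/w7.png

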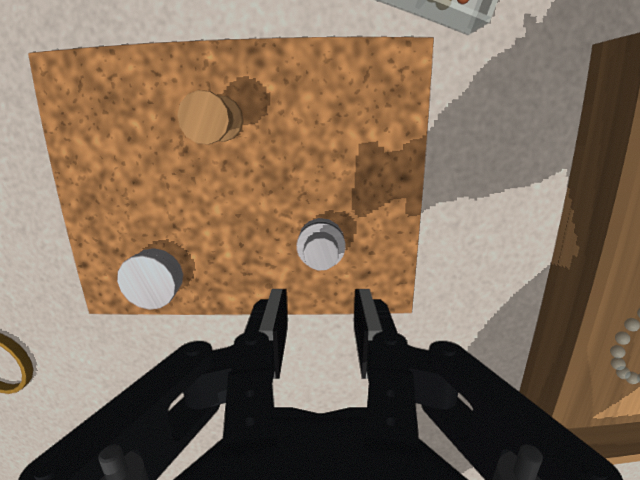

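```bash
python3 -m jog '[[[3.2,0.1,0,-2,0],[3.2,0,0,-2,0],[3.2,0,0,-1.5,0],[3.2,0,0,-1,0],[3.2,0,0,-0.5,0],[3.2,0,0,0,0],[3.2,0,0,0,0]]]'
python3 - <<'E'
from h import *
p,d,c,st=snap("wrist","w8");x,y,z=st["tcp_pos"];print(st["tcp_pos"],st["opening"],st["wrist_force"]);P=cloud(c,d)
cv2.imwrite("pics/w8z.png",cv2.resize(p[190:390,200:440,::-1],None,fx=3,fy=3,interpolation=cv2.INTER_CUBIC))
for v in range(270,310,3): print(v,P[v,278].round(4),P[v,362].round(4))
p,d,c,st=snap("scene","s8");cv2.imwrite("pics/s8z.png",cv2.resize(p[240:380,110:300,::-1],None,fx=4.2,fy=4.2,interpolation=cv2.INTER_CUBIC))
E
```

```text
t: 12.6
tcp_pos: [0.4861, -0.2671, -0.0046]
ee_rot: [-3.141, -0.0, -1.583]
wrist_force: [-0.1, -0.2, 0.0]
opening: 0.0319
[ 0.48605365 -0.26712873 -0.00459487] 0.03188234802399074 [-0.10353661 -0.2098964   0.04283439]
270 [ 0.4936 -0.2432  0.0022] [ 0.4931 -0.2897  0.0024]
273 [ 0.4924 -0.2434  0.0036] [ 0.4919 -0.2895  0.0038]
276 [ 0.4903 -0.2432  0.003 ] [ 0.4899 -0.2896  0.0033]
279 [ 0.4884 -0.243   0.0029] [ 0.4877 -0.2898  0.0026]
282 [ 0.4862 -0.2428  0.0022] [ 0.4863 -0.2897  0.0034]
285 [ 0.485  -0.2429  0.0035] [ 0.4841 -0.2899  0.0029]
288 [ 0.4827 -0.2427  0.0025] [ 0.4822 -0.2899  0.0028]
291 [ 0.4981 -0.2474  0.0356] [ 0.4978 -0.2855  0.0359]
294 [ 0.4984 -0.2479  0.039 ] [ 0.4975 -0.2853  0.0383]
297 [ 0.498  -0.2481  0.0411] [ 0.4981 -0.2848  0.0422]
300 [ 0.499  -0.2487  0.0455] [ 0.4975 -0.2846  0.0437]
303 [ 0.4983 -0.2488  0.0468] [ 0.4975 -0.2843  0.0463]
306 [ 0.4988 -0.2492  0.0502] [ 0.4979 -0.284   0.0494]
309 [ 0.4987 -0.2494  0.0523] [ 0.4979 -0.2837  0.0519]
```

View pics/w8z.png

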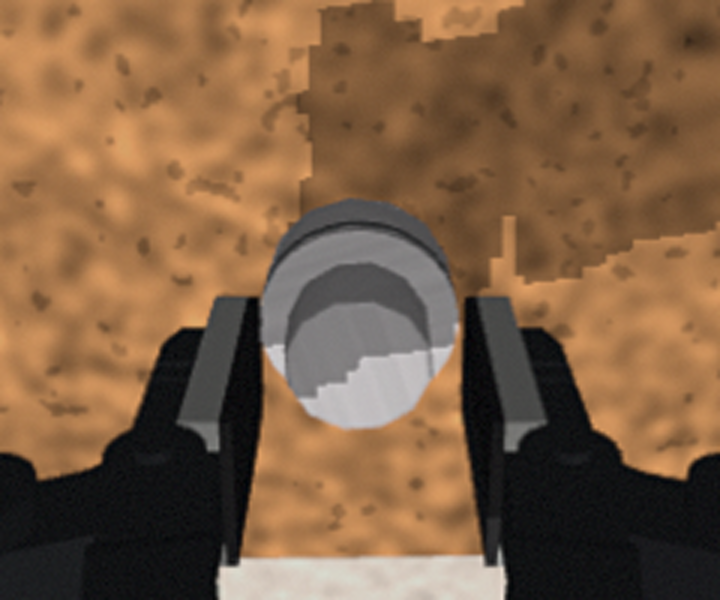

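View pics/s8z.png

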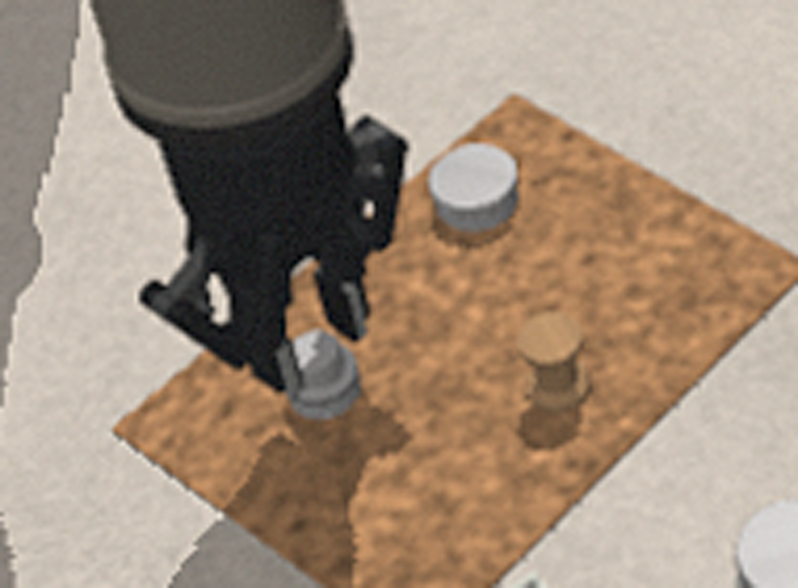

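The cap sits centred between the open pads. The tips are at about z 0.034, level with the knob top, so I'll lower them to just above the shoulder and grip.

```bash
python3 -m jog '[[[3.2,0,0,-0.6,0],[3.2,0,0,-0.5,0],[3.2,0,0,0,0],[2,0,0,0,0],[2,0,0,0,0],[2,0,0,0,0],[2,0,0,0,0]]]' 100
python3 - <<'E'
from h import *
p,d,c,st=snap("wrist","w9");print(st["opening"],st["wrist_force"])
cv2.imwrite("pics/w9z.png",cv2.resize(p[190:390,200:440,::-1],None,fx=3,fy=3,interpolation=cv2.INTER_CUBIC))
P=cloud(c,d)
for v in range(282,306,3): print(v,P[v,292].round(4),P[v,348].round(4))
E
```

```text
t: 13.4
tcp_pos: [0.4875, -0.2674, -0.0145]
ee_rot: [-3.138, -0.001, -1.582]
wrist_force: [-3.2, 3.3, 34.3]
opening: 0.0215
0.021468471617592567 [-3.18024651  3.28232594 34.34400901]
282 [ 0.497  -0.2529  0.0118] [ 0.4968 -0.2806  0.0121]
285 [ 0.4979 -0.2533  0.0168] [ 0.497  -0.2803  0.0158]
288 [ 0.4995 -0.2539  0.0231] [ 0.4992 -0.2797  0.0232]
291 [ 0.4994 -0.2541  0.0258] [ 0.4995 -0.2794  0.0267]
294 [ 0.4994 -0.2543  0.0289] [ 0.4992 -0.2792  0.0289]
297 [ 0.4992 -0.2545  0.0312] [ 0.4987 -0.2791  0.0309]
300 [ 0.4989 -0.2546  0.0332] [ 0.4994 -0.2788  0.0349]
303 [ 0.4998 -0.255   0.0376] [ 0.4992 -0.2786  0.0369]
```

View pics/w9z.png

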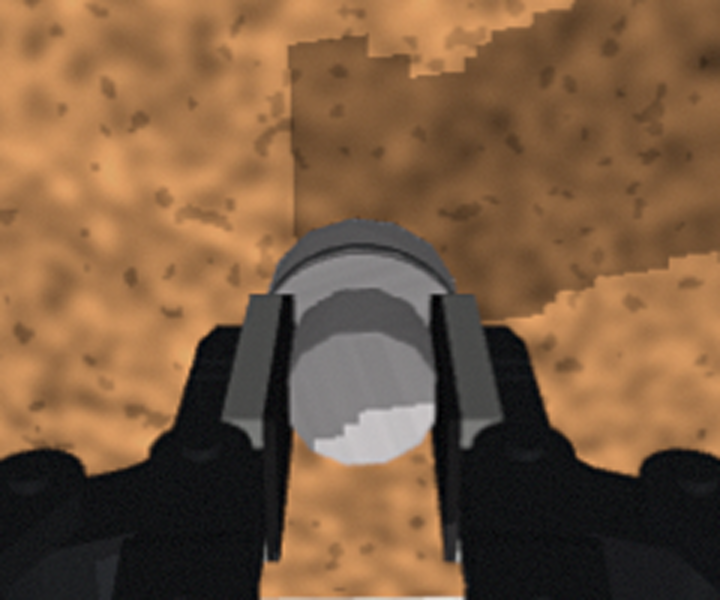

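The opening of 21.5 mm and the upward force show a grip with the tips on the cap's shoulder. I'll lift.

```bash
python3 -m jog '[[[2,0,0,0.5,0],[2,0,0,0.5,0],[2,0,0,1,0],[2,0,0,2,0],[2,0,0,3,0],[2,0,0,3,0],[2,0,0,0,0],[2,0,0,0,0]]]'
python3 - <<'E'
from h import *
p,d,c,st=snap("wrist","w10");print(st["tcp_pos"],st["opening"],st["wrist_force"])
cv2.imwrite("pics/w10z.png",cv2.resize(p[190:390,200:440,::-1],None,fx=3,fy=3,interpolation=cv2.INTER_CUBIC))
p,d,c,st=snap("scene","s10");cv2.imwrite("pics/s10z.png",cv2.resize(p[200:340,110:300,::-1],None,fx=4.2,fy=4.2,interpolation=cv2.INTER_CUBIC))
E
```

```text
t: 14.25
tcp_pos: [0.4859, -0.2671, 0.0846]
ee_rot: [-3.14, -0.001, -1.583]
wrist_force: [-0.1, 0.4, -1.1]
opening: 0.0213
[ 0.48588186 -0.26712859  0.08455638] 0.021281281821103958 [-0.1060549   0.36870694 -1.13265429]
```

View pics/w10z.png

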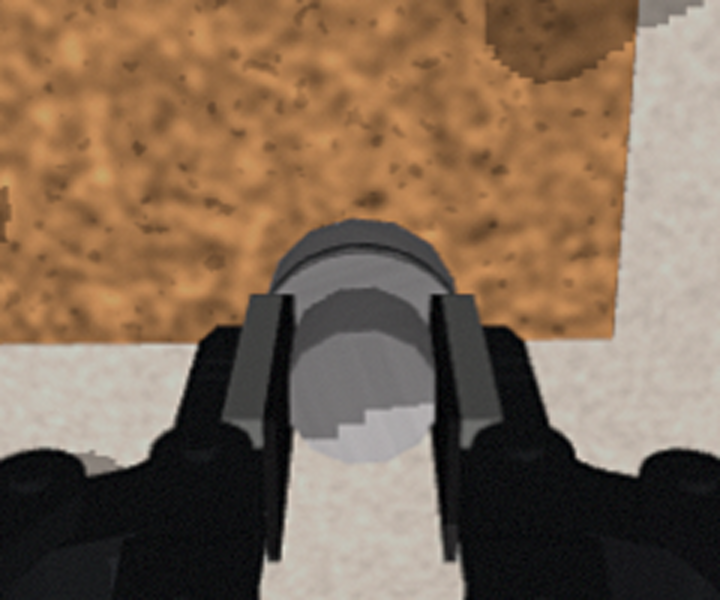

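View pics/s10z.png

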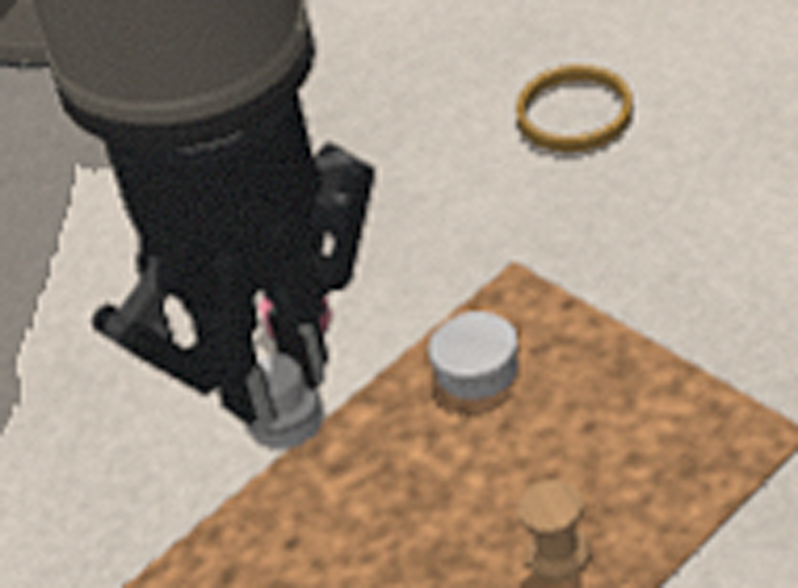

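The cap came up with the gripper and hangs upright between the pads, with the knob near (320,320) in the full wrist image.

```bash
cat >> h.py <<'E'
def heldcap(P,d,x,y,z):
    m=(d>0)&(abs(P[...,1]-y)<.006)&(abs(P[...,0]-x)<.03)&(P[...,2]<z+.09)
    col=P[:, 312:330][m[:,312:330]]
    # height profile
    h,e=np.histogram(col[:,2]-z,bins=np.arange(-.03,.09,.002))
    print([(round(float(a),3),int(b)) for a,b in zip(e,h) if b>3])
    return col
E
python3 - <<'E'
from h import *
z=np.load("/tmp/w10.npz");st=arm.state();c=cam("wrist",st);P=cloud(c,z["d"]);x,y,zz=st["tcp_pos"]
print(x,y,zz)
for v in range(258,350,3): print(v,(P[v,316:326].mean(0)-[x,y,zz]).round(4))
E
```

```text
0.4850823200433534 -0.266703665319712 0.083162825607737
258 [-0.0216  0.0007 -0.0815]
261 [-0.0243  0.0007 -0.0815]
264 [0.0166 0.0003 0.0201]
267 [0.0167 0.0003 0.0242]
270 [0.0167 0.0003 0.0278]
273 [0.0167 0.0003 0.0312]
276 [0.0159 0.0003 0.0329]
279 [0.0147 0.0003 0.0335]
282 [0.0201 0.0004 0.0476]
285 [0.0115 0.0004 0.0334]
288 [0.0117 0.0004 0.0369]
291 [0.0117 0.0004 0.0398]
294 [0.0116 0.0004 0.0425]
297 [0.0117 0.0004 0.0453]
300 [0.0114 0.0004 0.0475]
303 [0.0103 0.0004 0.0482]
306 [0.0089 0.0004 0.0483]
309 [0.0073 0.0004 0.0482]
312 [0.0058 0.0004 0.0482]
315 [0.0043 0.0005 0.0482]
318 [0.0028 0.0005 0.0483]
321 [0.0014 0.0005 0.0484]
324 [-0.0003  0.0005  0.0482]
327 [-0.0016  0.0005  0.0486]
330 [-0.0032  0.0006  0.0485]
333 [-0.0049  0.0006  0.0484]
336 [-0.0067  0.0006  0.0481]
339 [-0.0081  0.0006  0.0484]
342 [-0.0096  0.0006  0.0485]
345 [-0.1102  0.0017 -0.0847]
348 [-0.1133  0.0018 -0.0842]
```

```bash
python3 -m jog '[[[2,0.7,3.3,0,0],[2,0.7,3.3,0,0],[2,0.7,3.3,0,0],[2,0.7,3.3,0,0],[2,0.7,3.3,0,0],[2,0.7,3.3,0,0],[2,0.7,3.3,0,0],[2,0.7,3.3,0,0],[2,0.7,3.3,0,0],[2,0.7,3.3,0,0],[2,0.7,3.3,0,0],[2,0.7,3.3,0,0],[2,0.7,3.3,0,0],[2,0.7,3.3,0,0],[2,0.2,0.5,0,0],[2,0,0,0,0],[2,0,0,-3,0],[2,0,0,-2,0],[2,0,0,0,0],[2,0,0,0,0]]]'
python3 - <<'E'
from h import *
print(arm.state()["tcp_pos"])
p,d,c,st=snap("wrist","w11");print(st["tcp_pos"],st["ee_rot"],st["opening"],st["wrist_force"])
P=cloud(c,d);t=st["tcp_pos"]
for v in (267,270,285,291,300,321,339): print(v,P[v,316:326].mean(0).round(4),(P[v,316:326].mean(0)-t).round(4))
print(arm.state()["tcp_pos"])
E
```

```text
t: 16.35
tcp_pos: [0.5855, 0.1989, 0.0338]
ee_rot: [3.141, -0.001, -1.584]
wrist_force: [1.1, 0.2, -0.3]
opening: 0.0212
[0.58545039 0.19889221 0.03376521]
[0.58545039 0.19889221 0.03376521] [ 3.14057549e+00 -6.80359401e-04 -1.58363358e+00] 0.021176820379814786 [ 1.08622384  0.24535249 -0.30839175]
267 [0.6019 0.1992 0.0572] [0.0164 0.0003 0.0234]
270 [0.6021 0.1992 0.0614] [0.0167 0.0003 0.0277]
285 [0.5966 0.1993 0.0666] [0.0112 0.0004 0.0328]
291 [0.597  0.1993 0.0732] [0.0115 0.0004 0.0395]
300 [0.5968 0.1993 0.0813] [0.0114 0.0004 0.0475]
321 [0.5947 0.1995 0.0945] [0.0093 0.0006 0.0607]
339 [0.5774 0.1996 0.0822] [-0.008   0.0007  0.0485]
[0.58599164 0.1993466  0.03447953]
```

View pics/w11.png

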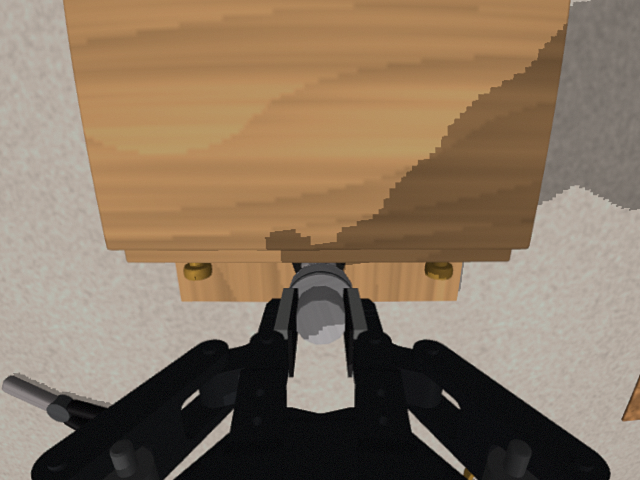

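```bash
python3 -m jog '[[[2,-0.05,0.05,-1,0],[2,0,0,-1,0],[2,0,0,-0.4,0],[2,0,0,0,0],[2,0,0,0,0]]]'
python3 - <<'E'
from h import *
p,d,c,st=snap("scene","s12");print(st["tcp_pos"],st["wrist_force"])
cv2.imwrite("pics/s12z.png",cv2.resize(p[170:270,310:430,::-1],None,fx=6,fy=6,interpolation=cv2.INTER_CUBIC))
E
```

```text
t: 16.9
tcp_pos: [0.5852, 0.2006, 0.0098]
ee_rot: [3.142, 0.0, -1.582]
wrist_force: [0.3, 0.7, -0.3]
opening: 0.0213
[0.58515054 0.20064751 0.00980147] [ 0.33245064  0.66496212 -0.25354573]
```

View pics/s12z.png

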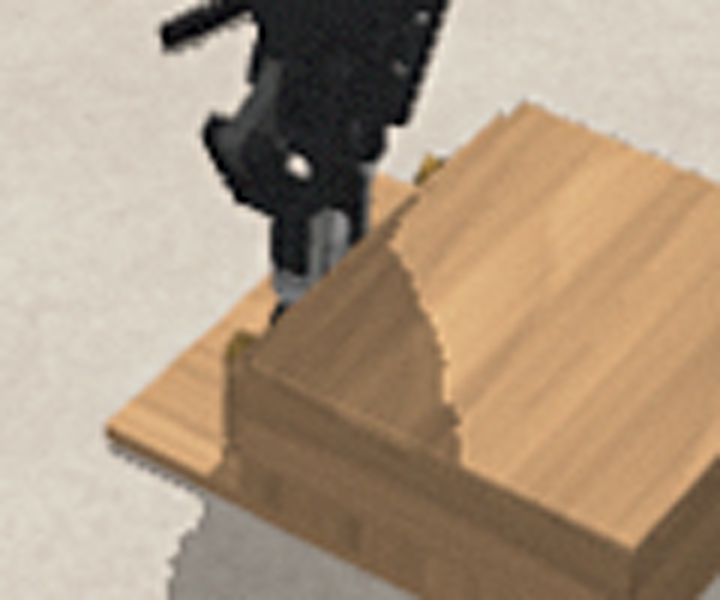

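The cap is directly above the black seat, with no contact yet. I'll descend slowly.

```bash
python3 -m jog '[[[2,0,0,-0.3,0],[2,0,0,-0.3,0],[2,0,0,0,0]]]'
python3 -m jog '[[[2,0,0,-0.2,0],[2,0,0,0,0]]]'
python3 -m jog '[[[2,0,0,-0.2,0],[2,0,0,0,0]]]'
```

```text
t: 17.25
tcp_pos: [0.5849, 0.2005, 0.0034]
ee_rot: [3.141, -0.0, -1.583]
wrist_force: [0.4, -0.2, -1.2]
opening: 0.0213
t: 17.45
tcp_pos: [0.5856, 0.2005, 0.0019]
ee_rot: [-3.141, 0.0, -1.583]
wrist_force: [0.5, -1.5, 1.9]
opening: 0.0212
t: 17.65
tcp_pos: [0.5858, 0.2005, 0.0003]
ee_rot: [-3.14, 0.0, -1.583]
wrist_force: [0.1, -2.1, 9.3]
opening: 0.0214
```

```bash
python3 -m jog '[[[2,0,0,-0.2,0],[2,0,0,0,0]]]'
python3 -m jog '[[[2,0,0,-0.2,0],[2,0,0,0,0]]]'
python3 -m jog '[[[2,0,0,-0.2,0],[2,0,0,-0.2,0],[2,0,0,0,0]]]'
```

```text
t: 17.85
tcp_pos: [0.5855, 0.2004, -0.0021]
ee_rot: [-3.141, 0.0, -1.583]
wrist_force: [2.8, -0.6, 0.1]
opening: 0.0214
t: 18.05
tcp_pos: [0.5852, 0.2004, -0.0047]
ee_rot: [3.141, -0.0, -1.583]
wrist_force: [4.4, -0.1, -10.3]
opening: 0.0211
t: 18.35
tcp_pos: [0.5848, 0.2006, -0.0073]
ee_rot: [3.141, -0.0, -1.583]
wrist_force: [-6.0, -4.5, 17.0]
opening: 0.0212
```

The peak, the click (force reversal) and then seat contact came at the predicted heights. I'll press harder.

```bash
python3 -m jog '[[[2,0,0,-0.2,0],[2,0,0,0,0],[2,0,0,0,0]]]'
python3 -m jog '[[[2,0,0,0,0],[2,0,0,0,0],[2,0,0,0,0]]]'
```

```text
t: 18.65
tcp_pos: [0.5849, 0.2006, -0.0075]
ee_rot: [-3.141, -0.001, -1.583]
wrist_force: [-17.2, -8.7, 49.0]
opening: 0.0209
t: 18.95
tcp_pos: [0.5849, 0.2006, -0.0075]
ee_rot: [-3.141, -0.001, -1.583]
wrist_force: [-16.4, -9.6, 48.9]
opening: 0.0209
```

```bash
python3 -m jog '[[[2,-0.05,0,0.05,0],[2,0,0,0,0],[2,0,0,0,0]]]'
python3 - <<'E'
from h import *
p,d,c,st=snap("wrist","w13");t=st["tcp_pos"];print(t,st["wrist_force"],st["ee_rot"])
P=cloud(c,d)
for v in range(262,342,4): print(v,P[v,316:326].mean(0).round(4))
m=(abs(P[...,2]-.064)<.004)&(d>0)&(P[...,0]>.58)&(P[...,0]<.625);q=P[m]
for b in np.arange(.12,.28,.02):
    w=q[(q[:,1]>b)&(q[:,1]<b+.02)]
    if len(w):print(b.round(2),w[:,0].min().round(4))
p,d,c,st=snap("scene","s13");cv2.imwrite("pics/s13z.png",cv2.resize(p[170:270,310:430,::-1],None,fx=6,fy=6,interpolation=cv2.INTER_CUBIC))
E
```

```text
t: 19.25
tcp_pos: [0.5848, 0.2006, -0.0074]
ee_rot: [-3.141, -0.0, -1.583]
wrist_force: [-11.7, -6.2, 37.6]
opening: 0.0213
[ 0.58484651  0.20060026 -0.00742505] [-11.73544711  -6.17482368  37.64807622] [-3.14070462e+00 -3.17886771e-04 -1.58267778e+00]
262 [0.6282 0.2007 0.0739]
266 [0.6268 0.2007 0.0738]
270 [0.6256 0.2007 0.0741]
274 [0.6242 0.2007 0.074 ]
278 [0.6228 0.2007 0.074 ]
282 [0.6213 0.2008 0.0737]
286 [0.6199 0.2008 0.0738]
290 [0.6187 0.2008 0.0742]
294 [0.6119 0.2009 0.064 ]
298 [0.6102 0.2009 0.0638]
302 [0.6086 0.2009 0.0638]
306 [0.5936 0.201  0.0408]
310 [0.5917 0.2011 0.041 ]
314 [0.5896 0.2011 0.0408]
318 [0.5875 0.2011 0.0408]
322 [0.5856 0.2011 0.0409]
326 [0.5835 0.2012 0.0409]
330 [0.5815 0.2012 0.0411]
334 [0.5795 0.2012 0.0412]
338 [0.5773 0.2012 0.041 ]
0.12 0.6051
0.14 0.606
0.16 0.592
0.18 0.58
0.2 0.5802
0.22 0.5922
0.24 0.6074
0.26 0.6076
0.28 0.6075
```

View pics/w13.png

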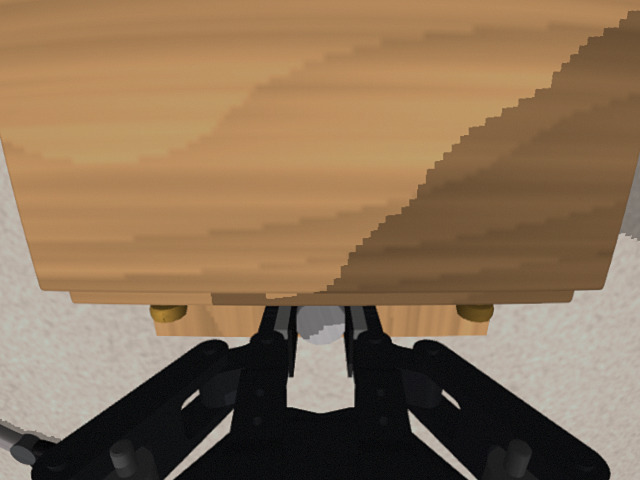

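View pics/s13z.png

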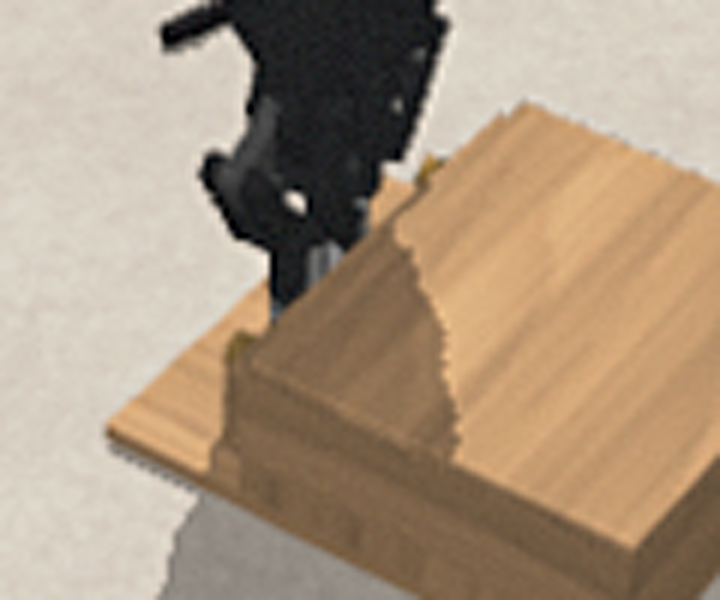

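The knob top measures z = 0.041, which is exactly seat height 0.010 plus the cap's 0.031. The cap is centred within about 1 mm, the drawer is shut and the push is a steady 38 N. I'll do one last hold check and hand in.

```bash
python3 -m jog '[[[2,0,0,0,0],[2,0,0,0,0],[2,0,0,0,0],[2,0,0,0,0]]]' && python3 -c "
from plant import arm
print(arm.hand_in())"
```

```text
t: 19.75
tcp_pos: [0.5849, 0.2006, -0.0074]
ee_rot: [-3.141, -0.0, -1.583]
wrist_force: [-12.3, -7.0, 37.9]
opening: 0.0214
the job is handed in; nothing more can be done
None
```

I pushed the drawer home, snapped the aluminium cap onto the stud and handed in at t ≈ 19.75 s, still gripping the cap and pressing it down. `hand_in()` reports no verdict, so the checks below are my own.

**Last checks**
- **Drawer:** it stopped firmly at the predicted shut position (TCP x 0.5946), and the last pictures still show it shut.
- **Cap:** the force peaked at about 9 N roughly 8 mm above the seat. It then reversed, which is the click, and rose again at the seat. The knob top measured z 0.041 m, which matches fully seated, and the cap was within about 1 mm of the stud centre.
- **Press and grip:** the upward wrist force held steady at about 38 N, with the gripper commanded at 100 N. Some sideways load remains, about -12 N in x and -7 N in y. Pressing briefly reached 49 N before I eased it, and the drawer stop took about 49 N sideways and 35 N upward on the fingers. I did not measure the force on the rubber seat directly.

**What disagreed**
- **Fingertip height:** the real fingertips stand about 35–38 mm higher than the reported TCP. Because of this my first push passed over the drawer front, inside the open drawer, without touching anything. Both cameras showed the offset, and I corrected for it afterwards.
- **Opening:** the gripper reads about 21 mm on a 24 mm knob.
- **Pose readings:** they scatter by about 0.5–1 mm.

I saw no contact with the other objects, but I did not measure their positions again at the end.

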